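# Shut off the noodle boiler's water in the valve box

## Robot

A 6-joint arm with a two-finger parallel gripper is mounted at the origin on the work surface. World frame = base frame: x ahead of the robot, y to its left, z up, the work surface at z = 0. Lengths are in m, angles in degrees, forces in N, time in s.
With the tool pointing down it reaches from about 0.375 to 0.9 m from the base axis. Payload 3.1 kg.
Tool frame: the origin (TCP) lies at the very end of the fingers, on their centre line; the grasp point (between the pads) lies 19 mm behind it (grip_point_offset is the distance from the TCP to the grasp point, in m); y points along the fingers, x is the direction in which the jaws open and shut, and the axes are right-handed (so a half turn about y gives the same grasp; the last joint's range is limited). The gripper opens to 87 mm and grips with 3 to 60 N. Pads are 19 mm wide; open, the fingers measure 117 mm over their backs; the gripper's body (75 mm by 190 mm) begins 51 mm behind the grasp point.
Start: joints at [-82.821, 30.224, 82.088, -0, 67.689, -10.227], TCP at [0.187, -0.596, 0.223] pointing down, gripper open.
Joint ranges: [-176.69, 176.69], [-43.24, 126.21], [12.49, 139.97], [-82, 262], [0, 151.66], [-163.58, 163.58]. Speed limits (degrees/s): [159.86, 159.86, 180, 180, 180, 180].

## Interface

Orientations are given as a 3x3 rotation matrix whose columns are the frame's x, y, z axes.
In Python, from rig import * gives the robot as it stands.
- The arm moves only by the tool send_rows, never from a script. Its argument "moves" is text: rows parted by semicolons, each of 5 numbers parted by spaces: the finger opening in mm, from 0 to 87, then the shift along the tool's x, y, z in mm, then the turn about the tool's y in degrees. In form: fingers dx dy dz yaw; .... A call has 1 to 20 rows; each row shifts and turns the commanded pose from where the row before left it, along the tool's axes as they then stand; what a row does not reach is not made up. A row lasts 1/12 s, in which the tool goes at most 41.7 mm and 7.16 degrees, less where a joint would pass 70% of its speed; a pose out of reach is approached as far as the arm can. A call is refused whole if a number of a shift passes 41.7 or a number of a turn 7.16, either way. A call with a gripper value outside its range is refused whole. The fingers move at their own pace and stop on an object; the grip force is fixed at half the most. Time passes only in rows, so rows that do not move let the fingers close. It gives the time, the measured TCP pose, the force and the opening at its end, in the units of the state.
- read_state(): the state, without advancing time (a new reading comes with each control period).
- capture(name): name is "scene" or "top" or "wrist"; returns a dict with "image" (384x512x3 uint8, blue, green, red), "z_map" (384x512 float32, m along the optical axis (not along the pixel's ray), 0 where there is no reading), "mtx" (3x3 intrinsics, pixels), "origin" and "rotation" of the camera in the world; the wrist camera has in their place "tool_from_camera" (4x4, takes a point from camera to tool coordinates, whose origin is the TCP and whose axes are the tool frame's). Camera axes: x right, y up, looking along -z (the intrinsics and any distortion apply to the point x, -y, -z); pixel columns grow to the right and rows downward; lengths in m; the calibration is good to about 2 mm. A picture is of the moment at which its call begins: read the wrist's pose just before it.
- hand_in(): hands the job in, once; it reports no verdict.
Trained networks look in a picture, given as the dict that the camera call returned (one of the last four; its "shot" number tells which), for a name from the list of things; names that differ only in an ending like _2 or _b are one class to them, and where a whole thing is asked for, a point or a joint stands for the part that bears it (a point fixed in the world has none). Each returns a list of dicts, best first, with "p" (0 to 1); they miss things now and then, are a little off and sometimes report something else, mostly with a low value. They report only what shows in the picture. A call takes as long as a camera call.
- search_frame(picture, name): "bbox" ([left, top, right, bottom] in pixels, round what is visible of it).
- masks_of(picture, name): "region" (384x512 bool, what is visible of it) and "bbox" ([left, top, right, bottom] in pixels, round what is visible of it).
- mark_of(picture, name): "pixel" ([row, column] in pixels: a listed point, or the origin of a listed thing).
The state is a dict: "time_s": time; "joint_positions": joint angles; "qvel": joint speeds; "tau": joint torques, N m; "position": TCP position; "tcp_rot": TCP orientation; "force": force on the tool from outside, world axes, zero at the start; "moment": the same for the moment, N m; "opening": opening from 0.0 (shut) to 1.0 (fully open).
Only numpy, scipy, OpenCV 4.12 (cv2) and the standard library are available. Lean on these libraries where they do the work, as an engineer would, in place of code of your own. Each camera call takes 0.05 s, during which the arm holds its last target. There are 200 camera calls.

## Task

The noodle boiler is going to be cleaned, so shut off its water: push the cover of the steel valve box fully back under the deck by its lip, then push the lever of the valve that has the round tag all the way shut, across its pipe against the stop. Only push, with the fingertips: take neither the lip nor a lever between the fingers, and lift nothing. Leave the other lever as it is, do not shift the things standing about, and leave the cover open.

Things in the scene. Friction and masses are not known exactly. Their poses are not given: they have to be found in the camera images.
- valve_box: Stainless valve box fixed to the table, 270 mm wide (y). Origin: on the table, 150 mm behind its front face, midway across; own x points front to rear, y left, z up. The sliding cover closes the front half (x -0.146 to -0.010); the rear half, to x 0.134, is a fixed deck, top z 0.106. Front wall 90 mm high; 15 mm wide guide strips along both sides, top z 0.106. Two outlet elbows in front, to z 0.051.
- valves (a point): Point inside the box, under the cover, between the two like valves: box (x -0.052, y -0.009), 36 mm above the table. Their stems stand 51 mm to its right and left; which one bears the tag changes. The valve bodies run front to rear below the levers, 38 mm thick, tops at z 0.055, with bonnets 25 mm thick up to z 0.072.
- cover (a joint): Slide of the cover, in m: 0 closed; grows as the cover goes to the rear (box +x) in under the deck; 0.128 fully back against its stop. Starts 0 to 0.020. It drags with about 4 N and stays where it is left. The cover is flat sheet, top at z 0.098, with one upturned lip.
- cover_lip (a point): Upturned lip by which the cover is pushed: upright steel strip 110 mm long (own y), 4 mm thick (own x), with a 7 mm thick rolled top edge, 19 mm high. Origin: middle of its foot, on the cover's top (z 0.098). Axes as the box. Closed, it is 138 mm in front of the box's origin; in front of it is only the 12 mm deep rim, no higher than the cover. Fully back, it is just in front of the deck's edge.
- tagged_valve (a joint): Turn of the tagged valve, in rad: 0 fully open (lever along its pipe, tip to the front of the box), 1.571 fully shut (lever across its pipe, tip to the left, box +y), with a stop at each end. Shuts clockwise seen from above. Starts 0 to 0.25. Stiff: 0.30 N m, about 6 N at 50 mm from the stem; it stays where it is left.
- tagged_lever (a point): Lever of the valve to shut, told by the flat round metal tag, 38 mm across, clamped under its stem nut. Origin: on the stem axis at the lever's mid-height (z 0.080); own x along the lever to its tip, z up. Black grip sleeve 16 mm wide, 9 mm thick, from 22 to 75 mm from the stem. Pushed shut on its own +y flank. Tag and nut rise 11 mm above the origin.
- plain_valve (a joint): Turn of the other valve, which is to be left as it is; same meaning as for the tagged valve.
- plain_lever (a point): Lever of the other valve, the same size and shape but with no tag, only its nut. Origin and axes as for the tagged lever.
- plain_grip (a point): Point on the other lever's centre line, 50 mm from its stem.
- cup_left: Closed paper noodle cup standing left of the box, 105 mm high, 96 mm across the rim, 66 mm at the foot. Origin: centre of its underside.
- cup_right: The same kind of noodle cup, right of the box.
- cup_front: The same kind of noodle cup, at the front right of the table.
- dish: Small open steel dish on the box's deck, 76 mm across, 36 mm high. Origin: centre of its underside.
- shaker: White shaker with a cap on the box's deck, 42 mm across, 70 mm high. Origin: centre of its underside.
- spoon: Steel spoon, 200 mm long, lying in a flat steel tray to the left. Origin near its middle.
- mixing_bowl: Round metal mixing bowl on the right of the table, 150 mm across, 60 mm high. Origin: centre of its underside.

How it is judged:
By the outcome, as a careful person would: the job done as asked, in the order asked, and still so for the second after the job is handed in, with the robot touching nothing.
It also fails if it takes over 48 s, if anything falls off the work surface, if the arm or the gripper's body presses on something with over 40 N, if the wrist force passes 120 N, or if a joint passes its speed limit or range.

## Working session

There is one attempt and no reset: what is moved stays moved. The work goes in short steps, Python scripts to look and compute and a tool call to move; the robot and the scene stay as the last step left them, time stands still between calls to the robot, and variables do not carry over. Pictures are saved under pics/ and viewed, about 8 in all and at most 12, crops included, and the job is handed in when it is done.

Besides the shell and the picture viewer there is one more tool, called by a JSON object that holds its "api" and its "payload", one argument or row to a line. send_rows: Moves the arm, as the interface text tells. Its arguments: {"type":"object","properties":{"moves":{"type":"string"}},"required":["moves"]}

```bash
mkdir -p pics; cat > h.py <<'E'
from rig import *
import numpy as np, cv2
def campose(p,st=None):
    if 'origin' in p: return np.array(p['origin']),np.array(p['rotation'])
    T=np.array(p['tool_from_camera']); R=np.array(st['tcp_rot']); o=np.array(st['position'])
    return o+R@T[:3,3], R@T[:3,:3]
def ray(p,px,st=None):
    o,R=campose(p,st); K=np.array(p['mtx']); r,c=px
    d=np.array([(c-K[0,2])/K[0,0],-(r-K[1,2])/K[1,1],-1.0]); return o,R@d
def atz(p,px,z,st=None):
    o,d=ray(p,px,st); return o+d*(z-o[2])/d[2]
def atdepth(p,px,st=None):
    o,d=ray(p,px,st); return o+d*p['z_map'][int(px[0]),int(px[1])]
def tri(a,b):
    A=np.zeros((3,3));v=np.zeros(3)
    for o,d in (a,b):
        d=d/np.linalg.norm(d);P=np.eye(3)-np.outer(d,d);A+=P;v+=P@o
    return np.linalg.solve(A,v)
E
cat > a.py <<'E'
from h import *
np.set_printoptions(precision=4,suppress=True)
s=read_state(); print(s)
for n in('top','scene'):
    p=capture(n); cv2.imwrite(f'pics/{n}0.png',p['image']); print(n,p['mtx'],p['origin'],p['rotation'],[k for k in p])
    for t in ['valve_box','cover_lip','dish','shaker','cup_left','cup_right','cup_front','mixing_bowl','spoon']:
        m=mark_of(p,t)[:1]
        for x in m: print(t,round(x['p'],2),x['pixel'],atdepth(p,x['pixel']), atz(p,x['pixel'],0.098 if t=='cover_lip' else 0.106 if t in('dish','shaker') else 0))
E
python3 a.py
```

```text
{'time_s': 0.0, 'joint_positions': array([-82.8223,  30.2784,  82.1573,   0.0012,  67.688 , -10.2275]), 'qvel': array([-0.0018,  0.0865, -0.0153, -0.0187,  0.1219, -0.0685]), 'tau': array([  0.0005, -44.0047, -17.6593,   0.0635,   0.0583,  -0.0002]), 'position': array([ 0.1869, -0.5956,  0.2216]), 'tcp_rot': array([[ 0.2991, -0.0003,  0.9542],
       [-0.9542,  0.0021,  0.2991],
       [-0.0021, -1.    ,  0.0004]]), 'force': array([-0.5414,  0.8654,  0.3093]), 'moment': array([-0.0504,  0.0232, -0.0136]), 'opening': 1.0023850121034341}
top [[437.6491   0.     250.96  ]
 [  0.     437.6491 182.3987]
 [  0.       0.       1.    ]] [0.3251 0.0575 1.5144] [[ 0.0192  0.9902 -0.1381]
 [-0.9998  0.02    0.0046]
 [ 0.0073  0.138   0.9904]] ['image', 'z_map', 'mtx', 'origin', 'rotation', 'shot']
valve_box 0.59 [168.8, 284.9] [ 0.571  -0.0601  0.0915] [ 0.5868 -0.0677  0.    ]
cover_lip 0.73 [197.1, 283.6] [ 0.4767 -0.0564  0.0952] [ 0.4764 -0.0561  0.098 ]
dish 0.57 [135.6, 299.8] [ 0.6799 -0.1068  0.1089] [ 0.6806 -0.1072  0.106 ]
shaker 0.64 [132.7, 257.3] [0.6716 0.0343 0.1677] [0.6875 0.0
[... 681 characters left out ...]
 [235.8, 250.9] [ 0.6576 -0.1435  0.1035] [ 0.597  -0.0676  0.    ]
cover_lip 0.94 [196.0, 217.8] [ 0.4706 -0.0727  0.103 ] [ 0.4665 -0.0687  0.098 ]
dish 0.91 [233.6, 267.1] [ 0.7048 -0.1321  0.1333] [ 0.6899 -0.1109  0.106 ]
shaker 0.74 [193.7, 215.9] [ 0.444  -0.0537  0.0854] [ 0.461  -0.0706  0.106 ]
cup_left 0.57 [200.5, 286.0] [0.6513 0.0401 0.1026] [0.5906 0.1381 0.    ]
cup_right 0.81 [288.5, 204.7] [ 0.6421 -0.323   0.0423] [ 0.6183 -0.3028  0.    ]
cup_front 0.67 [261.0, 117.5] [ 0.3692 -0.3998  0.0269] [ 0.3461 -0.3895  0.    ]
mixing_bowl 0.88 [329.0, 159.0] [ 0.6109 -0.4644 -0.0001] [ 0.611  -0.4644  0.    ]
spoon 0.71 [136.9, 325.9] [0.5021 0.5648 0.0076] [0.4968 0.5757 0.    ]
```

```bash
python3 - <<'E'
import cv2,numpy as np
a=cv2.imread('pics/top0.png');b=cv2.imread('pics/scene0.png')
a=cv2.resize(a[100:270,190:420],None,fx=3.4,fy=3.4,interpolation=cv2.INTER_CUBIC)
cv2.imwrite('pics/c1.png',a)
E
```

```text
(no output)
```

View pics/c1.png

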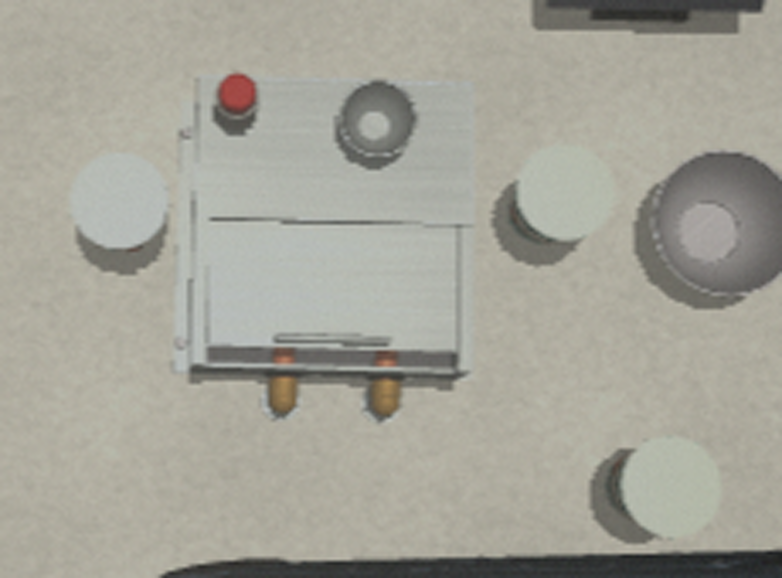

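View pics/scene0.png

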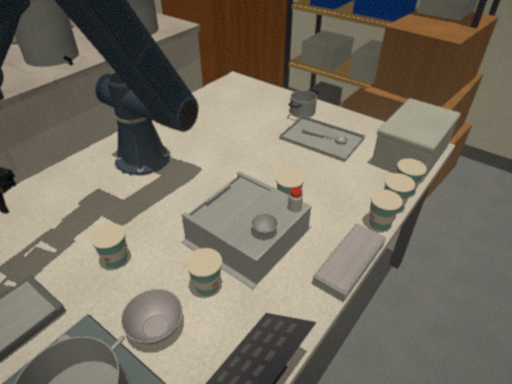

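```bash
cat > b.py <<'E'
from h import *
np.set_printoptions(precision=4,suppress=True)
p=capture('top')
for n,(x,y),z in [('lipL',(275,336),.117),('lipR',(390,342),.117),('deckL',(210,218),.106),('deckR',(473,225),.106),('rr',(473,81),.106),('rl',(197,78),.106),('fr',(467,371),.09),('fl',(190,367),.09),('cupL',(119,200),.105),('cupR',(566,193),.105)]:
    print(n,atz(p,(100+y/3.4-.35,190+x/3.4-.35),z))
E
python3 b.py
```

```text
lipL [ 0.4691 -0.0127  0.117 ]
lipR [ 0.4656 -0.1213  0.117 ]
deckL [0.5829 0.0507 0.106 ]
deckR [ 0.5813 -0.2024  0.106 ]
rr [ 0.7239 -0.2031  0.106 ]
rl [0.7212 0.066  0.106 ]
fr [ 0.4418 -0.1988  0.09  ]
fl [0.4404 0.067  0.09  ]
cupL [0.5989 0.1387 0.105 ]
cupR [ 0.6147 -0.2927  0.105 ]
```

{"api": "send_rows", "payload": {
  "moves": "0 0 0 0 5.8;0 0 0 0 5.8;0 0 0 0 5.8;0 -35 0 14 0;0 -35 0 14 0;0 -35 0 14 0;0 -35 0 14 0;0 -35 0 14 0;0 -35 0 14 0;0 -35 0 14 0;0 -35 0 14 0;0 -35 0 14 0;0 -35 0 14 0;0 -35 0 14 0;0 -35 0 14 0;0 -35 0 14 0;0 -35 0 14 0;0 -35 0 14 0;0 0 0 0 0"
}}

```text
time_s: 2.63
position: [0.3979, -0.0656, 0.2228]
tcp_rot: [[0.008, 0.001, 1.0], [-1.0, 0.002, 0.008], [-0.002, -1.0, 0.001]]
force: [-0.6, -0.9, 0.3]
opening: 0.008
```

```bash
cat > c.py <<'E'
import sys
from h import *
np.set_printoptions(precision=4,suppress=True)
s=read_state(); print(s['time_s'],s['position'],s['tcp_rot'],s['force'],s['opening'],s['joint_positions'])
p=capture('wrist'); cv2.imwrite(f'pics/{sys.argv[1]}.png',p['image']); print(p['mtx'],campose(p,s))
for t in sys.argv[2:]:
    for x in mark_of(p,t)[:1]: print(t,x['p'],x['pixel'],'depth',atdepth(p,x['pixel'],s),'z98',atz(p,x['pixel'],.098,s),'z80',atz(p,x['pixel'],.08,s))
np.save('pics/s.npy',dict(s=s,p=p),allow_pickle=True)
E
python3 c.py w1 cover_lip valve_box
```

```text
2.6333 [ 0.3979 -0.0656  0.2228] [[ 0.0079  0.001   1.    ]
 [-1.      0.0023  0.0079]
 [-0.0023 -1.      0.001 ]] [-0.5644 -0.8597  0.3191] 0.0077946689630456764 [-25.4588  13.0514 112.0798   0.1774  54.8741  63.9875]
[[341.6915   0.     253.2766]
 [  0.     341.6915 192.9928]
 [  0.       0.       1.    ]] (array([ 0.4683, -0.0658,  0.3853]), array([[ 0.0073,  0.9661,  0.2582],
       [-1.    ,  0.0075,  0.0003],
       [-0.0016, -0.2582,  0.9661]]))
```

View pics/w1.png

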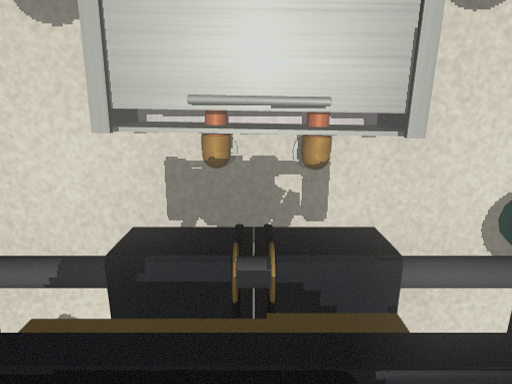

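```bash
python3 - <<'E'
from h import *
d=np.load('pics/s.npy',allow_pickle=True).item();p,s=d['p'],d['s']
for n,px,z in [('lipL',(99,188),.114),('lipR',(101,331),.114),('frontedge',(105,260),.114),('guideL in',(130,110),.106),('guideL out',(132,92),.106),('guideR out',(137,426),.106),('wall',(131,260),.09)]: print(n,atz(p,px,z,s),atdepth(p,px,s))
E
```

```text
lipL [ 0.469885   -0.01538134  0.114     ] [ 0.46986447 -0.01602731  0.11747387]
lipR [ 0.4692078  -0.12495388  0.114     ] [ 0.46919826 -0.12434513  0.11679371]
frontedge [ 0.46583967 -0.07057493  0.114     ] [ 0.46569549 -0.07085495  0.09797717]
guideL in [0.44534351 0.05008037 0.106     ] [0.44529788 0.05031094 0.10544439]
guideL out [0.44363915 0.06479925 0.106     ] [0.44373664 0.06428241 0.10710512]
guideR out [ 0.44165433 -0.20547425  0.106     ] [ 0.4316197  -0.25809958  0.00073632]
wall [ 0.44414149 -0.0712608   0.09      ] [ 0.44409619 -0.07127098  0.08944576]
```

{"api": "send_rows", "payload": {
  "moves": "0 1 10 10 0;0 1 20 10 0;0 1 20 10 0;0 1 20 10 0;0 0 20 0 0;0 0 15 0 0;0 0 8 0 0;0 0 4 0 0;0 0 0 0 0"
}}

```text
time_s: 3.53
position: [0.4365, -0.0764, 0.1051]
tcp_rot: [[-0.002, -0.001, 1.0], [-1.0, 0.0, -0.002], [-0.0, -1.0, -0.001]]
force: [0.6, -0.4, 0.6]
opening: 0.008
```

{"api": "send_rows", "payload": {
  "moves": "0 0 0 5 0;0 0 0 5 0;0 0 0 5 0;0 0 0 5 0;0 0 0 5 0;0 0 0 5 0;0 0 0 5 0;0 0 0 5 0;0 0 0 0 0"
}}

```text
time_s: 4.28
position: [0.4782, -0.0752, 0.1056]
tcp_rot: [[-0.0, 0.002, 1.0], [-1.0, 0.0, -0.0], [-0.0, -1.0, 0.002]]
force: [-1.0, -0.7, -0.2]
opening: 0.009
```

{"api": "send_rows", "payload": {
  "moves": "0 0 0 6 0;0 0 0 6 0;0 0 0 6 0;0 0 0 6 0;0 0 0 6 0;0 0 0 6 0;0 0 0 6 0;0 0 0 6 0;0 0 0 6 0;0 0 0 6 0"
}}

```text
time_s: 5.12
position: [0.5375, -0.0753, 0.1054]
tcp_rot: [[0.0, -0.0, 1.0], [-1.0, -0.0, 0.0], [0.0, -1.0, -0.0]]
force: [-4.1, -1.8, 1.0]
opening: 0.006
```

```bash
python3 c.py w2 tagged_lever plain_lever plain_grip valves cover_lip
```

```text
5.1167 [ 0.5375 -0.0753  0.1054] [[ 0.0002 -0.0003  1.    ]
 [-1.     -0.      0.0002]
 [ 0.     -1.     -0.0003]] [-4.0943 -1.7879  1.0204] 0.006263613970348895 [-19.7759  33.681   99.8759  -0.0111  46.4575  70.2181]
[[341.6915   0.     253.2766]
 [  0.     341.6915 192.9928]
 [  0.       0.       1.    ]] (array([ 0.6081, -0.0757,  0.2678]), array([[-0.0003,  0.9658,  0.2595],
       [-1.    , -0.0005,  0.0006],
       [ 0.0007, -0.2595,  0.9658]]))
```

View pics/w2.png

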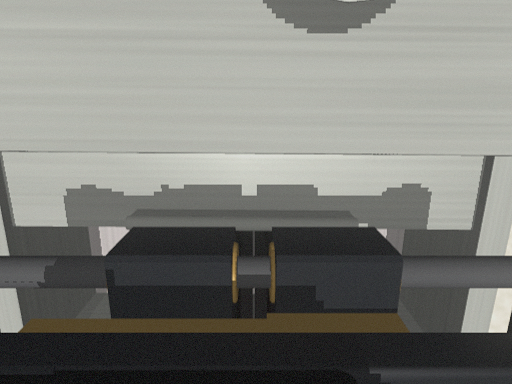

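{"api": "send_rows", "payload": {
  "moves": "0 0 0 6 0;0 0 0 6 0;0 0 0 6 0;0 0 0 4 0;0 0 0 3 0;0 0 0 2 0;0 0 0 2 0"
}}

```text
time_s: 6.0
position: [0.566, -0.0754, 0.1056]
tcp_rot: [[0.0, -0.0, 1.0], [-1.0, -0.0, 0.0], [0.0, -1.0, -0.0]]
force: [-4.6, -0.6, 3.4]
opening: 0.003
```

{"api": "send_rows", "payload": {
  "moves": "0 0 0 2 0;0 0 0 2 0"
}}

```text
time_s: 6.17
position: [0.568, -0.0753, 0.1055]
tcp_rot: [[0.001, -0.005, 1.0], [-1.0, 0.0, 0.001], [-0.0, -1.0, -0.005]]
force: [-10.2, -2.9, 8.6]
opening: 0.006
```

{"api": "send_rows", "payload": {
  "moves": "0 0 0 2 0"
}}

```text
time_s: 6.25
position: [0.5681, -0.0753, 0.1054]
tcp_rot: [[0.002, -0.009, 1.0], [-1.0, 0.0, 0.002], [-0.0, -1.0, -0.009]]
force: [-14.5, -3.4, 10.6]
opening: 0.006
```

{"api": "send_rows", "payload": {
  "moves": "0 0 0 2 0;0 0 0 0 0"
}}

```text
time_s: 6.42
position: [0.5681, -0.0752, 0.1054]
tcp_rot: [[0.002, -0.013, 1.0], [-1.0, 0.001, 0.002], [-0.001, -1.0, -0.013]]
force: [-14.3, -3.9, 11.6]
opening: 0.002
```

{"api": "send_rows", "payload": {
  "moves": "0 0 0 -8 0;0 0 0 -15 0;0 0 -15 -15 0;0 0 -30 -20 0;0 0 -35 -20 0;0 0 -35 -20 0;0 0 -20 -20 0;0 0 0 -10 0;0 0 0 0 0"
}}

```text
time_s: 7.17
position: [0.4458, -0.0752, 0.2418]
tcp_rot: [[-0.001, 0.004, 1.0], [-1.0, -0.001, -0.001], [0.001, -1.0, 0.004]]
force: [-0.5, 0.7, -0.4]
opening: 0.003
```

```bash
python3 c.py w3 tagged_lever plain_lever plain_grip valves cover_lip; python3 - <<'E'
from h import *
np.set_printoptions(precision=4,suppress=True)
p=capture('top')
for t in ['tagged_lever','plain_lever','plain_grip','valves','cover_lip']:
    for x in mark_of(p,t)[:1]: print(t,x['p'],x['pixel'],atz(p,x['pixel'],.08))
E
```

```text
7.1667 [ 0.4458 -0.0752  0.2418] [[-0.0006  0.0045  1.    ]
 [-1.     -0.0011 -0.0006]
 [ 0.0011 -1.      0.0045]] [-0.5397  0.7362 -0.4476] 0.0033393566502533875 [-23.8189  15.2142 104.7171   0.0543  59.8091  66.1884]
[[341.6915   0.     253.2766]
 [  0.     341.6915 192.9928]
 [  0.       0.       1.    ]] (array([ 0.5157, -0.0754,  0.4045]), array([[-0.0012,  0.967 ,  0.2549],
       [-1.    , -0.0016,  0.0014],
       [ 0.0018, -0.2549,  0.967 ]]))
tagged_lever 0.94 [74.0, 200.6] depth [ 0.54   -0.0303  0.0916] z98 [ 0.5395 -0.0313  0.098 ] z80 [ 0.5409 -0.0287  0.08  ]
plain_lever 0.56 [76.5, 311.3] depth [ 0.538  -0.127   0.0885] z98 [ 0.5374 -0.1254  0.098 ] z80 [ 0.5387 -0.1284  0.08  ]
plain_grip 0.88 [129.6, 299.5] depth [ 0.4918 -0.1187  0.0844] z98 [ 0.4928 -0.1169  0.098 ] z80 [ 0.4915 -0.1193  0.08  ]
valves 0.98 [76.9, 255.6] depth [ 0.5438 -0.0788  0.0025] z98 [ 0.5371 -0.078   0.098 ] z80 [ 0.5384 -0.0781  0.08  ]
cover_lip 0.85 [17.2, 247.6] depth [ 0.5797 -0.0717  0.115 ] z98 [ 0.5834 -0.0714  0.098 ] z80 [ 0.5874 -0.0712  0.08  ]
tagged_lever 0.68 [180.6, 275.0] [ 0.5327 -0.0286  0.08  ]
valves 0.63 [178.4, 284.4] [ 0.5407 -0.0597  0.08  ]
cover_lip 0.59 [162.6, 289.6] [ 0.5943 -0.0766  0.08  ]
```

View pics/w3.png

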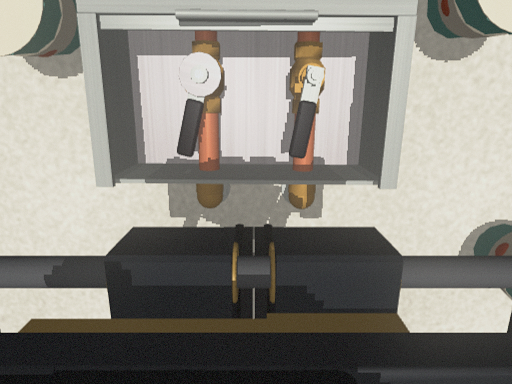

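{"api": "send_rows", "payload": {
  "moves": "0 -3 20 10 0;0 -4 25 10 0;0 -4 25 10 0;0 -4 25 8 0;0 -4 25 5 0;0 0 22 0 0;0 0 15 0 0;0 0 10 0 0;0 0 4 0 0;0 0 0 0 0"
}}

```text
time_s: 8.6
position: [0.4887, -0.0563, 0.0689]
tcp_rot: [[-0.0, -0.001, 1.0], [-1.0, 0.0, -0.0], [-0.0, -1.0, -0.001]]
force: [0.6, -0.5, 0.0]
opening: 0.01
```

{"api": "send_rows", "payload": {
  "moves": "0 -5 0 0 0;0 -5 0 0 0;0 -4 0 0 0;0 -4 0 0 0;0 -5 0 0 0;0 -5 0 0 0;0 -5 0 1 0;0 -5 0 1 0;0 -5 0 1 0"
}}

```text
time_s: 9.35
position: [0.494, -0.0154, 0.0703]
tcp_rot: [[0.002, 0.004, 1.0], [-1.0, -0.005, 0.002], [0.005, -1.0, 0.004]]
force: [0.4, -10.6, -0.4]
opening: 0.008
```

```bash
python3 c.py w4 tagged_lever plain_lever plain_grip
```

```text
9.35 [ 0.494  -0.0154  0.0703] [[ 0.002   0.0045  1.    ]
 [-1.     -0.0045  0.002 ]
 [ 0.0045 -1.      0.0045]] [  0.4366 -10.6049  -0.3946] 0.008323205385479008 [-14.6499  34.7775 108.1925  -0.3113  36.7161  75.4855]
[[341.6915   0.     253.2766]
 [  0.     341.6915 192.9928]
 [  0.       0.       1.    ]] (array([ 0.5639, -0.0149,  0.233 ]), array([[ 0.0014,  0.967 ,  0.2549],
       [-1.    ,  0.    ,  0.0054],
       [ 0.0052, -0.2549,  0.967 ]]))
tagged_lever 0.66 [160.7, 283.3] depth [ 0.5405 -0.0283  0.0913] z98 [ 0.5416 -0.0277  0.098 ] z80 [ 0.5386 -0.0294  0.08  ]
plain_lever 0.87 [159.9, 505.7] depth [ 0.5405 -0.1235  0.089 ] z98 [ 0.542  -0.1167  0.098 ] z80 [ 0.5391 -0.1302  0.08  ]
plain_grip 0.56 [260.4, 470.5] depth [ 0.5268 -0.0684  0.1569] z98 [ 0.4981 -0.1097  0.098 ] z80 [ 0.4894 -0.1224  0.08  ]
```

View pics/w4.png

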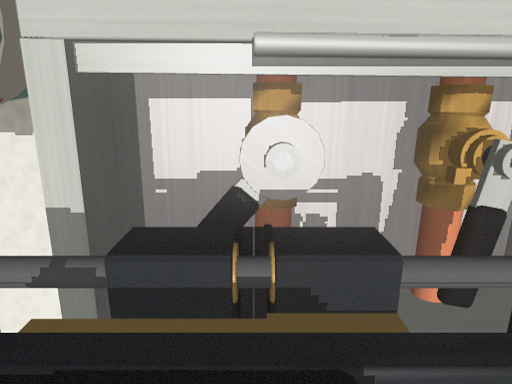

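{"api": "send_rows", "payload": {
  "moves": "0 -4 0 2 0;0 -5 0 3 0;0 -4 0 3 0;0 -3 0 3 0;0 -3 0 4 0;0 -3 0 4 0;0 -2 0 4 0;0 -2 0 4 0;0 -1 0 3 0"
}}

```text
time_s: 10.3
position: [0.5181, 0.0138, 0.069]
tcp_rot: [[0.002, -0.009, 1.0], [-1.0, -0.0, 0.002], [0.0, -1.0, -0.009]]
force: [-5.5, -4.8, 1.2]
opening: 0.006
```

{"api": "send_rows", "payload": {
  "moves": "0 0 0 2 0;0 0 0 2 0"
}}

```text
time_s: 10.47
position: [0.5213, 0.0144, 0.0689]
tcp_rot: [[0.001, -0.01, 1.0], [-1.0, 0.001, 0.001], [-0.001, -1.0, -0.01]]
force: [-6.5, -3.4, 2.1]
opening: 0.004
```

{"api": "send_rows", "payload": {
  "moves": "0 0 0 2 0;0 0 0 2 0"
}}

```text
time_s: 10.63
position: [0.5219, 0.0147, 0.0687]
tcp_rot: [[0.002, -0.017, 1.0], [-1.0, 0.001, 0.002], [-0.001, -1.0, -0.017]]
force: [-14.1, -4.4, 8.8]
opening: 0.008
```

{"api": "send_rows", "payload": {
  "moves": "0 0 0 2 0;0 0 0 1 0"
}}

```text
time_s: 10.8
position: [0.5219, 0.0147, 0.0687]
tcp_rot: [[0.002, -0.024, 1.0], [-1.0, 0.002, 0.002], [-0.002, -1.0, -0.024]]
force: [-16.8, -6.2, 12.1]
opening: 0.003
```

{"api": "send_rows", "payload": {
  "moves": "0 0 0 -8 0;0 0 0 -12 0;0 2 -10 -8 0;0 8 -25 0 0;0 12 -35 -5 0;0 15 -35 -10 0;0 15 -35 -20 0;0 15 -30 -20 0;0 10 0 -10 0;0 0 0 0 0"
}}

```text
time_s: 11.63
position: [0.4397, -0.0639, 0.241]
tcp_rot: [[-0.002, 0.004, 1.0], [-1.0, -0.002, -0.002], [0.002, -1.0, 0.004]]
force: [0.9, 0.8, -0.6]
opening: 0.004
```

```bash
python3 c.py w5 tagged_lever plain_lever plain_grip cover_lip
```

```text
11.6333 [ 0.4397 -0.0639  0.241 ] [[-0.002   0.004   1.    ]
 [-1.     -0.0019 -0.002 ]
 [ 0.0019 -1.      0.004 ]] [ 0.914   0.824  -0.5741] 0.004403098937990928 [-22.7268  14.6492 105.742   -0.0152  59.3577  67.3978]
[[341.6915   0.     253.2766]
 [  0.     341.6915 192.9928]
 [  0.       0.       1.    ]] (array([ 0.5096, -0.0641,  0.4037]), array([[-0.0026,  0.9668,  0.2554],
       [-1.    , -0.0032,  0.0018],
       [ 0.0026, -0.2554,  0.9668]]))
tagged_lever 0.91 [66.8, 212.4] depth [ 0.5398 -0.0296  0.0894] z98 [ 0.539  -0.0305  0.098 ] z80 [ 0.5407 -0.0285  0.08  ]
plain_lever 0.57 [69.7, 327.4] depth [ 0.537  -0.129   0.0913] z98 [ 0.5364 -0.1276  0.098 ] z80 [ 0.538  -0.1314  0.08  ]
plain_grip 0.66 [120.9, 314.0] depth [ 0.4934 -0.1203  0.0853] z98 [ 0.4941 -0.1181  0.098 ] z80 [ 0.4931 -0.1213  0.08  ]
```

View pics/w5.png

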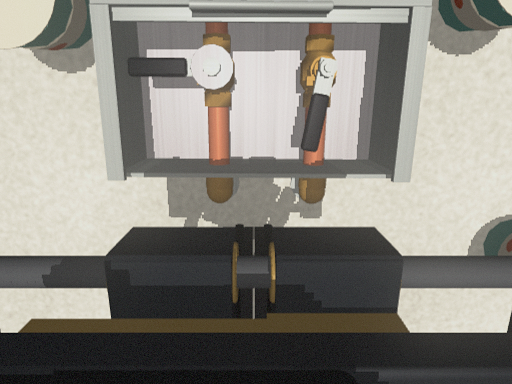

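```bash
python3 -c "
from rig import *
print(hand_in())"
```

```text
the job is handed in; nothing more can be done
None
```

I pushed the cover fully back by its lip, then pushed the lever of the tagged valve (the left one) shut. I used only the closed fingertips, withdrew the arm, and handed the job in at about 11.7 s of the 48 s.

- **Cover:** it stopped moving with the tool at x 0.568, and the push force rose from about 5 N to 14 N, so it is against its stop. The network put the lip at x 0.583, which matches the fully back position.
- **Tagged lever:** it stopped moving and the force along x rose from about 6.5 N to 17 N. In the last wrist picture the lever lies squarely across its pipe, with its tip to the left.
- **Other lever:** it looks unchanged. Its grip point measured within about 3 mm of where it was before, which is within measuring noise.
- **Cover after withdrawal:** the lip is still at the deck's edge in the last picture. The network did not report the lip in that picture, so this check is by eye only.
- **Things standing about:** the arm never came near the cups, dish, shaker, bowl or spoon. I did not measure them again at the end.
- **Disagreement:** after the cover was opened, the top camera's network points for the tagged lever, valves and lip were about 8 to 20 mm off the wrist camera's. I relied on the wrist camera, which agreed with the sizes given.

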